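Clear the cover joint of a desk enclosure with a pick

TASK

Draw the pick out of its upright holder and run its tip along the whole joint in the sloping cover of the desk enclosure, well down in the joint all the way, from the end nearer the holder to the end nearer the tall square bin. Go slowly (no more than about 5 cm a second) and without forcing it for as long as the tip is in the joint. Then lower the pick tip first to the bottom of that bin, let go and leave it standing there (it may lean on the rim); leave the other fittings where they are.

Things in the scene. Friction and masses are not known exactly. Their poses are not given: they have to be found in the camera images.
- pick: the pick: steel shank 8 mm thick, 90 mm long, its last 12 mm tapering to a blunt 4 mm tip; round black collar 28 mm across, 90 to 96 mm from the tip; square black handle. About 0.09 kg. Origin at the tip's end, z towards the handle's end. It starts upright and loose in the holder, tip down, collar resting on the tube's rim, tip 35 mm above the bench; it pulls straight up freely
- pick_grip (a point): the middle of the pick's handle, 136 mm from its tip: the handle is 18 x 18 mm square and 80 mm long, from 96 to 176 mm from the tip. x and y are square to the handle's faces, z towards the handle's end; yaw varies
- holder: the pick's holder, fixed to the bench: a round white conduit box 68 mm across and 25 mm high with an upright white conduit tube on it, 25 mm outside and 21 mm inside diameter, rim 125 mm above the bench. Origin on the tube's axis at bench height, z up. It may stand on the robot's left or right
- cover: the sloping cover of the desk enclosure, 200 mm up the slope, 240 mm wide, rising away from the robot at 35 degrees; the joint, a straight open slot, runs across it between its two panels. Origin at the middle of the joint, at its mouth in the plane of the face; y along the joint, x up the slope across it, z square to the face, outward (35 degrees from vertical, towards the robot)
- joint_left (a point): the joint's end at the cover's +y (robot's left), at the mouth, 90 mm from its middle. The joint is a slot 14 mm wide, 28 mm deep (square to the face) and 180 mm long, closed at both ends; its walls are square to the face, so the pick goes well down (20 mm or more) only when leaning about as the cover's z
- joint_right (a point): the joint's other end, at the cover's -y, at the mouth, 90 mm from its middle. Tip within about 15 mm of an end wall counts as at that end
- console: the desk enclosure, fixed to the bench: grey, 164 mm front to back, 240 mm wide, 55 mm high in front and 167 mm behind, carrying the sloping cover. Origin at bench height, 110 mm straight below the middle of the joint, x away from the robot, y along the joint, z up; its yaw varies
- pot: the tall square bin, fixed to the bench: grey plastic, open-topped, 76 x 76 mm outside and 100 mm high, walls and floor 4 mm thick. Origin at the centre of its underside, z up. It stands on the other side of the enclosure from the holder
- back_box: bystander: a loose open steel back box, 75 x 135 x 45 mm, origin at the centre of its underside, z up, long side along y
- junction: bystander: a loose round white junction box, 68 mm across and 32 mm high, with four spouts reaching 60 mm from its centre, origin at the centre of its underside, z up
Mind the look-alikes: they are no part of the job. What is meant by the pick is not blue, orange or yellow, and is the smaller of those in its own colour.

How it is judged (in metres and radians):
On the way, in this order (a step that is already met when the one before it is completed fails the run):
1. the pick is held and drawn clear of its holder: the tip is above the rim of the tube (contact force between the fingers and pick above 0.5 N and z of pick in the frame of holder above 0.127 m), for 0.05 s.
2. the held pick's tip is in the joint, at least 16 mm below the cover's face, within 20 mm of the end nearer the holder (z of pick in the frame of cover between -0.04 and -0.016 m and x of pick in the frame of cover between -0.012 and 0.012 m and contact force between the fingers and pick above 0.5 N and ((y of holder in the frame of cover above 0 m and y of pick in the frame of cover between 0.07 and 0.095 m) or (y of holder in the frame of cover below 0 m and y of pick in the frame of cover between -0.095 and -0.07 m))), for 0.05 s.
3. still held and at least 16 mm deep, the tip passes the point 46 mm before the middle of the joint (within 9 mm along it) (z of pick in the frame of cover between -0.04 and -0.016 m and x of pick in the frame of cover between -0.012 and 0.012 m and contact force between the fingers and pick above 0.5 N and ((y of holder in the frame of cover above 0 m and y of pick in the frame of cover between 0.037 and 0.055 m) or (y of holder in the frame of cover below 0 m and y of pick in the frame of cover between -0.055 and -0.037 m))), for 0.04 s.
4. still held and at least 16 mm deep, the tip passes the point 23 mm before the middle of the joint (within 9 mm along it) (z of pick in the frame of cover between -0.04 and -0.016 m and x of pick in the frame of cover between -0.012 and 0.012 m and contact force between the fingers and pick above 0.5 N and ((y of holder in the frame of cover above 0 m and y of pick in the frame of cover between 0.014 and 0.032 m) or (y of holder in the frame of cover below 0 m and y of pick in the frame of cover between -0.032 and -0.014 m))), for 0.04 s.
5. still held and at least 16 mm deep, the tip passes the point 0 mm from the middle of the joint (within 9 mm along it) (z of pick in the frame of cover between -0.04 and -0.016 m and x of pick in the frame of cover between -0.012 and 0.012 m and contact force between the fingers and pick above 0.5 N and ((y of holder in the frame of cover above 0 m and y of pick in the frame of cover between -0.009 and 0.009 m) or (y of holder in the frame of cover below 0 m and y of pick in the frame of cover between -0.009 and 0.009 m))), for 0.04 s.
6. still held and at least 16 mm deep, the tip passes the point 23 mm past the middle of the joint (within 9 mm along it) (z of pick in the frame of cover between -0.04 and -0.016 m and x of pick in the frame of cover between -0.012 and 0.012 m and contact force between the fingers and pick above 0.5 N and ((y of holder in the frame of cover above 0 m and y of pick in the frame of cover between -0.032 and -0.014 m) or (y of holder in the frame of cover below 0 m and y of pick in the frame of cover between 0.014 and 0.032 m))), for 0.04 s.
7. still held and at least 16 mm deep, the tip passes the point 46 mm past the middle of the joint (within 9 mm along it) (z of pick in the frame of cover between -0.04 and -0.016 m and x of pick in the frame of cover between -0.012 and 0.012 m and contact force between the fingers and pick above 0.5 N and ((y of holder in the frame of cover above 0 m and y of pick in the frame of cover between -0.055 and -0.037 m) or (y of holder in the frame of cover below 0 m and y of pick in the frame of cover between 0.037 and 0.055 m))), for 0.04 s.
8. still at least 16 mm deep, the tip is within 20 mm of the far end of the joint, nearer the bin (z of pick in the frame of cover between -0.04 and -0.016 m and x of pick in the frame of cover between -0.012 and 0.012 m and contact force between the fingers and pick above 0.5 N and ((y of holder in the frame of cover above 0 m and y of pick in the frame of cover between -0.095 and -0.07 m) or (y of holder in the frame of cover below 0 m and y of pick in the frame of cover between 0.07 and 0.095 m))), for 0.05 s.
9. the pick, still held, is lowered into the bin until its tip is within 30 mm of the bin's origin height (its floor is at 4 mm) (x of pick in the frame of pot between -0.038 and 0.038 m and y of pick in the frame of pot between -0.038 and 0.038 m and contact force between the fingers and pick above 0.5 N and z of pick in the frame of pot below 0.03 m), for 0.05 s.
At the end, for the whole second after the job is handed in: The pick has been released and rests tip down in the tall square bin: its tip is inside the bin's walls (within 38 mm of the axis both ways) and within 20 mm of the bin's underside, its axis less than about 50 degrees from vertical, and it is at rest (x of pick in the frame of pot between -0.038 and 0.038 m and y of pick in the frame of pot between -0.038 and 0.038 m and z of pick in the frame of pot below 0.02 m and angle between pick's own z axis and vertical below 0.9 rad and linear speed of pick below 0.04 m/s and angular speed of pick below 0.3 rad/s); the robot touches nothing.
It fails at once if the pick moves faster than 0.12 m/s while its tip is in the joint (more than 12 mm deep) (z of pick in the frame of cover between -0.04 and -0.012 m and x of pick in the frame of cover between -0.012 and 0.012 m and y of pick in the frame of cover between -0.092 and 0.092 m and linear speed of pick above 0.12 m/s).
It fails at once if the pick is pressed on the desk enclosure with more than 30 N (contact force between pick and console above 30 N).
It fails at once if the steel back box is moved by more than 25 mm (distance of back_box from where it was at the start of the episode above 0.025 m).
It fails at once if the junction box is moved by more than 25 mm (distance of junction from where it was at the start of the episode above 0.025 m).
It also fails if it takes over 58 s, if anything falls off the work surface, if the arm or the gripper's body presses on something with over 40 N, if the wrist force passes 120 N, or if a joint passes its speed limit or range.

ROBOT

A 6-joint arm with a two-finger parallel gripper is mounted at the origin on the work surface. World frame = base frame: x ahead of the robot, y to its left, z up, the work surface at z = 0. Lengths are in mm, angles in rad, forces in N, time in s.
With the tool pointing down it reaches from about 275 to 825 mm from the base axis. Payload 5.2 kg.
Tool frame: the origin (TCP) lies at the very end of the fingers, on their centre line; the grasp point (between the pads) lies 19 mm behind it; y points along the fingers, z is the direction in which the jaws open and shut, and the axes are right-handed (so a half turn about y gives the same grasp; the last joint's range is limited). The gripper opens to 93 mm and grips with 3 to 60 N. Pads are 15 mm wide; open, the fingers measure 128 mm over their backs; the gripper's body (75 mm by 188 mm) begins 65 mm behind the grasp point.
Start: joints at [0.945, 0.259, 1.535, -0, 1.348, -0.203], TCP at [225.653, 501.583, 183.153] pointing down, gripper open.
Joint ranges: [-3.14, 3.14], [-0.91, 2.08], [0.19, 2.58], [-1.22, 4.36], [0.22, 2.71], [-3.12, 3.12]. Speed limits (rad/s): [2.57, 2.57, 3.14, 3.14, 3.14, 3.14].

INTERFACE

Orientations are given as [roll, pitch, yaw] about the fixed x, y, z axes, in that order (R = Rz(yaw) Ry(pitch) Rx(roll)).
In Python, from rig import robot gives the robot as it stands. The module is installed in compiled form; this text tells all that it offers.
- The arm moves only by the shell command python3 -m pendant 'ROWS' [FORCE]. ROWS is JSON, a list of rows, each a list of 3 entries, a list of its own where there are three numbers: the turn, a rotation vector about the world's x, y, z in units of 5 degrees (1.0 is 5 degrees), then the shift along the world's x, y, z in units of 25 mm (1.0 is 25 mm), then the finger opening in mm, from 0 to 93. A call has exactly 5 rows; each row is the pose to reach, as a shift and turn from the pose commanded when the call began; what a row does not reach only later rows make up. A row lasts 1/12 s, in which the tool goes at most 41.7 mm and 7.16 degrees, less where a joint would pass 70% of its speed; a pose out of reach is approached as far as the arm can. A call with a gripper value outside its range is refused whole. The fingers move at their own pace and stop on an object; FORCE is the grip in N (left out, the last holds). Time passes only in rows, so rows that repeat a pose let the fingers close, or fill a call up. It gives the time, the measured TCP pose, the force and the opening at its end, in the units of the state.
- robot.get_obs(): the state, without advancing time (a new reading comes with each control period).
- robot.get_image(name): name is "scene" or "top" or "wrist"; returns a dict with "color" (480x640x3 uint8, red, green, blue), "intrinsics" (3x3 intrinsics, pixels), "origin" and "rotation" of the camera in the world; the wrist camera has in their place "hand_eye" (4x4, takes a point from camera to tool coordinates, whose origin is the TCP and whose axes are the tool frame's). Camera axes: x right, y down, z forward; pixel columns grow to the right and rows downward; lengths in mm; the calibration is good to about 2 mm. The wrist camera is an equidistant fisheye: a pixel r from the principal point sees the ray r / f radians off the axis. A picture is of the moment at which its call begins: read the wrist's pose just before it. There is no depth.
- robot.close_job(): hands the job in, once; it reports no verdict.
The state is a dict: "t": time; "qpos": joint angles; "qd": joint speeds; "joint_torque": joint torques, N m; "ee_pos": TCP position; "orientation": TCP orientation; "force": force on the tool from outside, world axes, zero at the start; "moment": the same for the moment, N m; "width": finger opening in mm.
Only numpy, scipy, OpenCV 4.12 (cv2) and the standard library are available. Lean on these libraries where they do the work, as an engineer would, in place of code of your own. Each camera call takes 0.05 s, during which the arm holds its last target. There are 200 camera calls.

## Working session

There is one attempt and no reset: what is moved stays moved. The work goes in short steps, Python scripts to look and compute and a shell command to move; the robot and the scene stay as the last step left them, time stands still between calls to the robot, and variables do not carry over. Pictures are saved under pics/ and viewed, about 8 in all and at most 12, crops included, and the job is handed in when it is done.

```bash
mkdir -p pics; python3 - <<'E'
from rig import robot
import cv2
o=robot.get_obs(); print(o)
for n in("scene","top"):
    d=robot.get_image(n); cv2.imwrite(f"pics/{n}0.png",d["color"][:,:,::-1]); print(n,d["intrinsics"],d["origin"],d["rotation"])
E
```

```text
{'t': 0.0, 'qpos': array([ 9.45199415e-01,  2.59359711e-01,  1.53608768e+00,  1.50734268e-05,
        1.34799330e+00, -2.02796623e-01]), 'qd': array([ 4.97115757e-05, -7.09341626e-04,  7.85606803e-04, -2.02220466e-03,
       -1.85309824e-03, -1.79239791e-05]), 'joint_torque': array([-1.63572251e-03, -4.37296128e+01, -2.84002537e+01,  7.14121806e-02,
        4.14514693e-02, -1.44434161e-04]), 'ee_pos': array([225.2787126 , 501.07467593, 182.30693645]), 'orientation': array([-1.57260353e+00,  3.86604202e-04, -4.22803983e-01]), 'force': array([-0.38248461, -0.0486224 ,  0.48107418]), 'moment': array([ 0.00819738, -0.00676555,  0.01662796]), 'width': 93.13530338149674}
scene [[556.98558813   0.         311.31691948]
 [  0.         556.98558813 236.89878649]
 [  0.           0.           1.        ]] [1322.72553862 -454.60734983  864.5421384 ] [-2.23919134 -0.01629053  1.08924747]
top [[490.77344364   0.         314.35533254]
 [  0.         490.77344364 236.18482496]
 [  0.           0.           1.        ]] [ 271.34733672   -9.67943249 1309.5578977 ] [-2.98181625  0.01932242 -1.5978965 ]
```

View pics/scene0.png

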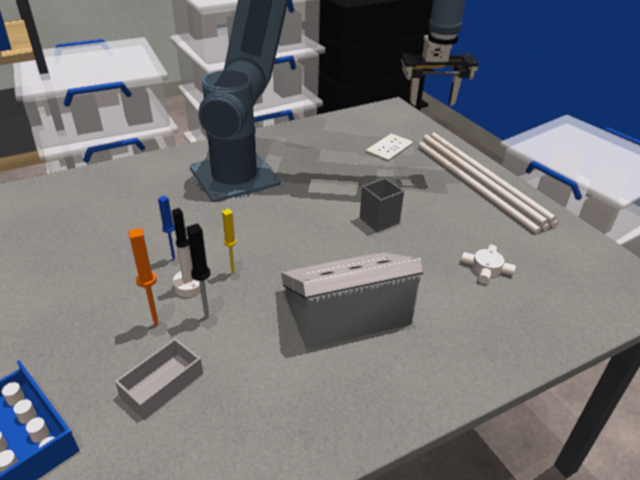

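View pics/top0.png

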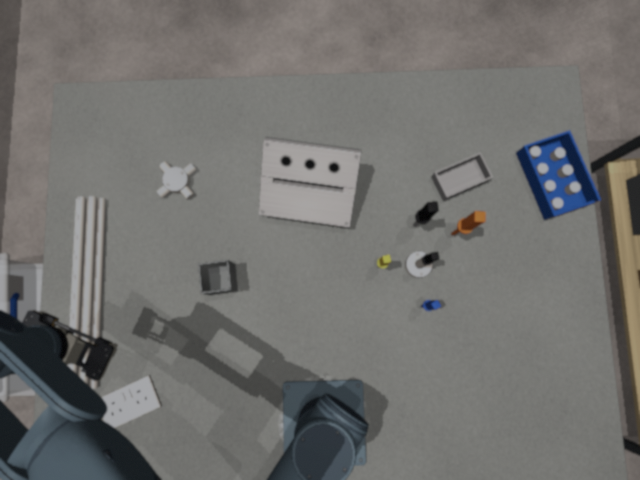

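Candidates for the pick:

| Item | Scene pixel | Top pixel |
|---|---|---|
| black, in the white holder | (181,240) | (430,259) |
| black, larger, free-standing | (198,250) | (427,212) |
| orange | (140,255) | (470,222) |
| yellow | (229,228) | (385,262) |
| blue | (166,215) | (432,305) |

I choose the smaller black one in the holder, on the robot's right. The bin is at top (218,278) and the console at top (310,183). Next I'll check close crops.

```bash
python3 - <<'E'
import cv2,numpy as np
t=cv2.imread("pics/top0.png");s=cv2.imread("pics/scene0.png")
z=lambda im,x,y,w,h,k:cv2.resize(im[y:y+h,x:x+w],None,fx=k,fy=k,interpolation=cv2.INTER_CUBIC)
a=z(t,250,130,120,100,3.3333);b=z(t,360,190,133,100,3);b=z(t,370,190,120,100,3.3333)
c=z(s,270,240,160,110,2.5);d=z(s,120,190,133,110,3);d=z(s,120,190,160,110,2.5)
fit=lambda i:cv2.resize(i,(400,i.shape[0]))[:300]
f=[cv2.copyMakeBorder(i[:300,:400],0,max(0,300-i.shape[0]),0,max(0,400-i.shape[1]),0) for i in(a,b,c,d)]
cv2.imwrite("pics/crop1.png",np.vstack([np.hstack(f[:2]),np.hstack(f[2:])]))
E
```

```text
(no output)
```

View pics/crop1.png

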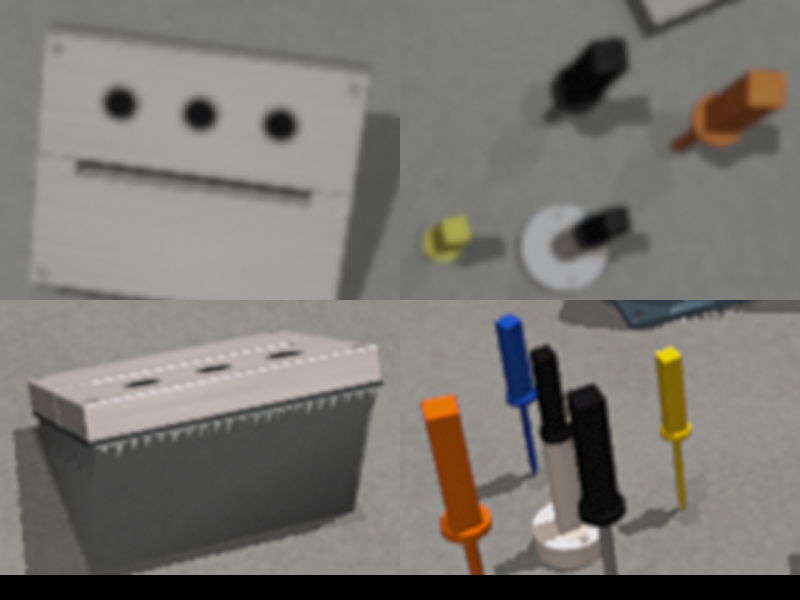

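The crop confirms it: the small black handle stands in the white tube, with its top at top pixel (434.5,256.6) and the holder disc at (419.5,264.4). The joint ends are at top (273,180) and (343,188.5). Next, rays.

```bash
cat > h.py <<'E'
import numpy as np
from scipy.spatial.transform import Rotation as R
CAM={"top":([[490.77344364,0,314.35533254],[0,490.77344364,236.18482496],[0,0,1]],[271.34733672,-9.67943249,1309.5578977],[-2.98181625,.01932242,-1.5978965]),
"scene":([[556.98558813,0,311.31691948],[0,556.98558813,236.89878649],[0,0,1]],[1322.72553862,-454.60734983,864.5421384],[-2.23919134,-.01629053,1.08924747])}
def ray(c,p):
    K,o,r=CAM[c]; d=R.from_euler("xyz",r).apply(np.linalg.solve(np.array(K),[p[0],p[1],1])); return np.array(o),d
def onz(c,p,z):
    o,d=ray(c,p); return (o+d*(z-o[2])/d[2]).round(1)
def proj(c,P):
    K,o,r=CAM[c]; v=R.from_euler("xyz",r).inv().apply(np.array(P)-o); q=np.array(K)@v; return (q[:2]/q[2]).round(1)
def wray(d,ee,rpy,p):
    """wrist fisheye pixel -> world ray"""
    K=d["intrinsics"];H=np.array(d["hand_eye"]); u=(np.array(p)-[K[0][2],K[1][2]])/[K[0][0],K[1][1]]
    th=np.linalg.norm(u); v=np.r_[u/th*np.sin(th),np.cos(th)]; Rt=R.from_euler("xyz",rpy)
    return Rt.apply(H[:3,3])+ee, Rt.apply(H[:3,:3]@v)
E
python3 - <<'E'
from h import *
import cv2
a=lambda x,y:(250+x/3.3333,130+y/3.3333)
print("holder",onz("top",(419.5,264.4),25),"handle top",onz("top",(434.5,256.6),211),"scene top",onz("scene",(120+143/2.5,190+52/2.5),211))
L=onz("top",a(77,167),110);Rr=onz("top",a(311,195),110)
print("joint",L,Rr,np.linalg.norm(L-Rr),(L+Rr)/2)
print("corners",onz("top",a(47,28),167.4),onz("top",a(370,70),167.4),onz("top",a(30,285),52.6))
t=cv2.imread("pics/top0.png"); g=t[250:305,190:245].max(2)
m=(g<95).astype(np.uint8); n,lab,st,ce=cv2.connectedComponentsWithStats(m); i=1+st[1:,4].argmax(); 
c=max(cv2.findContours((lab==i).astype(np.uint8),0,1)[0],key=cv2.contourArea); r=cv2.minAreaRect(c); print(r,st[i])
for q in cv2.boxPoints(r): print(q+[190,250],onz("top",q+[190,250],100))
cv2.imwrite("pics/pot.png",cv2.resize(t[240:310,180:260],None,fx=6,fy=6,interpolation=2))
E
```

```text
holder [ 395.9 -263.5   25. ] handle top [ 394.4 -261.3  211. ] scene top [ 400.1 -263.1  211. ]
joint [611.9 108.6 110. ] [584.4 -67.7 110. ] 178.43189176825987 [598.15  20.45 110.  ]
corners [701.4 123.5 167.4] [ 661.4 -111.2  167.4] [533.7 152.5  52.6]
((32.783851623535156, 27.12881851196289), (32.57835388183594, 45.530399322509766), 82.40535736083984) [  10   10   45   36 1101]
[198.0655117  263.99126434] [405.6 299.3 100. ]
[243.19651413 257.97379684] [417.4 186.8 100. ]
[247.50218964 290.26637268] [337.1 176.5 100. ]
[202.37118912 296.28384018] [325.5 287.8 100. ]
```

View pics/pot.png

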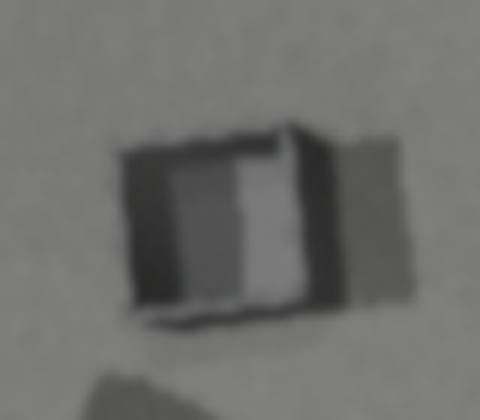

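The bin rim corners in the crop are (120,152), (292,128), (305,305) and (132,312), so its centre is at top pixel (215.4,277.3). Next: neighbour heights and bin position.

```bash
python3 - <<'E'
from h import *
def tri(pt,ps):
    o,d=ray("top",pt);p,e=ray("scene",ps); A=np.c_[d,-e]; s=np.linalg.lstsq(A,p-o,rcond=None)[0]; a=o+d*s[0];b=p+e*s[1]; return ((a+b)/2).round(),np.linalg.norm(a-b).round(1)
for n,a,b in [("pick",(434.5,256.6),(177.2,210.8)),("big",(432.1,208),(194.8,226.8)),("orange",(479.5,217),(136,232)),("yellow",(386.5,258.4),(227.2,212)),("blue",(434,304),(164,198))]: print(n,*tri(a,b))
cs=[onz("top",(180+x/6,240+y/6),100) for x,y in[(120,152),(292,128),(305,305),(132,312)]]
print(cs,np.mean(cs,0))
for n,p in [("junction",(176,180)),("bbox",(462,177))]: print(n,onz("top",p,35))
E
```

```text
pick [ 395. -262.  207.] 0.1
big [ 500. -257.  237.] 0.5
orange [ 476. -358.  243.] 0.4
yellow [ 398. -159.  173.] 0.4
blue [ 290. -263.  174.] 2.5
[array([402.1, 294.4, 100. ]), array([410., 223., 100.]), array([336.9, 217.6, 100. ]), array([336. , 288.8, 100. ])] [371.25 255.95 100.  ]
junction [642.  378.1  35. ]
bbox [ 625.3 -388.6   35. ]
```

```bash

python3 -m pendant '[[[0,0,0],[0.3,-1.3,0.9],93],[[0,0,0],[0.6,-2.6,1.8],93],[[0,0,0],[0.9,-3.9,2.7],93],[[0,0,0],[1.2,-5.2,3.6],93],[[0,0,0],[1.5,-6.5,4.5],93]]'
python3 -m pendant '[[[0,0,0],[0.36,-1.5,0.3],93],[[0,0,0],[0.7,-3,0.6],93],[[0,0,0],[1.1,-4.6,0.9],93],[[0,0,0],[1.5,-6.1,1.2],93],[[0,0,0],[1.8,-7.6,1.5],93]]'
python3 -m pendant '[[[0,0,0],[0.36,-1.56,0],93],[[0,0,0],[0.7,-3.1,0],93],[[0,0,0],[1.1,-4.7,0],93],[[0,0,0],[1.4,-6.2,0],93],[[0,0,0],[1.8,-7.8,0],93]]'
python3 -m pendant '[[[0,0,0],[0.34,-1.56,0],93],[[0,0,0],[0.7,-3.1,0],93],[[0,0,0],[1.1,-4.7,0],93],[[0,0,0],[1.4,-6.2,0],93],[[0,0,0],[1.7,-7.7,0],93]]'
python3 -m pendant '[[[0,0,0],[0,-0.5,0],93],[[0,0,0],[0,-0.9,0],93],[[0,0,0],[0,-0.9,0],93],[[0,0,0],[0,-0.9,0],93],[[0,0,0],[0,-0.9,0],93]]'
python3 - <<'E'
from rig import robot
import cv2,pickle
o=robot.get_obs(); print(o["t"],o["ee_pos"],o["orientation"],o["qpos"])
d=robot.get_image("wrist"); cv2.imwrite("pics/w1.png",d["color"][:,:,::-1]); pickle.dump((o,d),open("w1.pkl","wb")); print(d["intrinsics"],d["hand_eye"])
E
```

```text
t: 0.52
ee_pos: [262.7, 337.5, 296.2]
orientation: [-1.572, 0.0, -0.422]
force: [0.1, -0.0, 1.1]
width: 93.2
t: 0.93
ee_pos: [307.9, 147.4, 333.4]
orientation: [-1.571, -0.0, -0.422]
force: [-0.3, 0.6, 0.5]
width: 93.0
t: 1.35
ee_pos: [352.6, -47.6, 333.2]
orientation: [-1.57, -0.0, -0.423]
force: [1.5, -0.2, 0.4]
width: 93.1
t: 1.77
ee_pos: [395.4, -240.5, 332.7]
orientation: [-1.57, 0.001, -0.424]
force: [-0.3, 1.0, 0.4]
width: 92.9
t: 2.18
ee_pos: [395.6, -259.4, 333.5]
orientation: [-1.57, -0.0, -0.422]
force: [-0.4, 0.2, -1.0]
width: 93.1
2.1833 [ 395.59866163 -259.38284281  333.49782139] [-1.57041725e+00 -2.91855968e-04 -4.21580303e-01] [-8.17176710e-01  5.63586399e-02  1.41913016e+00  4.64369328e-04
  1.66598061e+00 -1.96634863e+00]
[[371.64829954   0.         321.13939773]
 [  0.         371.64829954 236.918659  ]
 [  0.           0.           1.        ]] [[ 4.27124974e-04  9.68202967e-01  2.50165611e-01 -7.00173173e+01]
 [-9.80395095e-04 -2.50165108e-01  9.68202694e-01 -2.01350432e+02]
 [ 9.99999428e-01 -6.58804689e-04  8.42369674e-04 -1.30400461e+00]
 [ 0.00000000e+00  0.00000000e+00  0.00000000e+00  1.00000000e+00]]
```

View pics/w1.png

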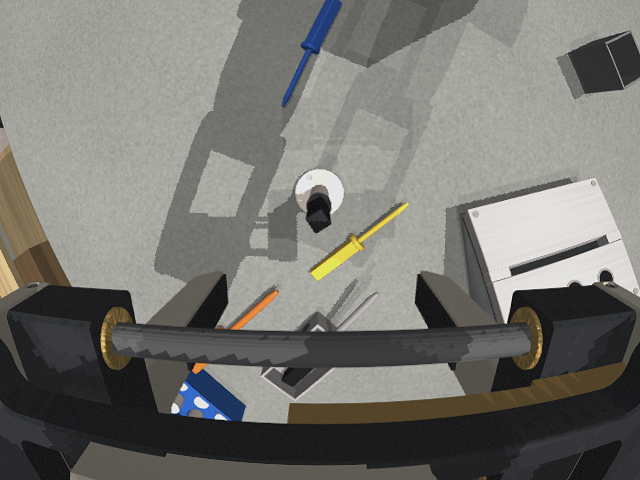

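The wrist view shows the pick still upright in the holder: disc at (319,190), handle top near (318,220). The other picks have toppled and lie on the bench: yellow near (358,240), blue near (310,50), black and orange near the back box. I'll zoom in on the handle for its yaw.

```bash
python3 - <<'E'
import cv2,numpy as np
im=cv2.imread("pics/w1.png"); c=im[160:250,280:360].astype(float)
c=np.clip(c*1.0,0,255); c=255*(c/255)**0.5
a=cv2.resize(c.astype(np.uint8),None,fx=6.5,fy=6.5,interpolation=2); cv2.imwrite("pics/w1c.png",a)
E
```

```text
(no output)
```

View pics/w1c.png

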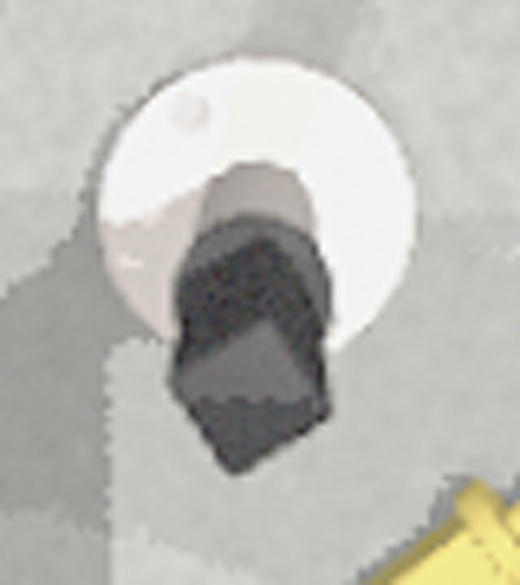

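The top face corners in the crop are (172,385), (265,318), (330,408) and (238,472).

```bash
python3 - <<'E'
from h import *
import pickle
o,d=pickle.load(open("w1.pkl","rb"))
def w(p,z):
    a,v=wray(d,o["ee_pos"],o["orientation"],p); return a+v*(z-a[2])/v[2]
f=lambda x,y:(280+x/6.5,160+y/6.5)
P=np.array([w(f(*c),211) for c in[(172,385),(265,318),(330,408),(238,472)]])
print(P.round(1),P.mean(0))
for i in range(4):
    e=P[(i+1)%4]-P[i]; print(np.hypot(*e[:2]).round(1),np.degrees(np.arctan2(e[1],e[0])).round(1))
print("disc",w(f(257,210),25))
# joint ends in wrist view (mouth z=110)
for p in[(511,272),(606,241)]: print(w(p,110))
E
```

```text
[[ 387.5 -271.1  211. ]
 [ 384.2 -255.7  211. ]
 [ 399.3 -252.7  211. ]
 [ 402.4 -267.9  211. ]] [ 393.36295372 -261.87133875  211.        ]
15.8 102.0
15.4 11.2
15.5 -78.6
15.2 -167.9
disc [ 392.7475399 -261.3118036   25.       ]
[579.81777069 -64.79126655 110.        ]
[611.38138482 108.285891   110.        ]
```

```bash

python3 -m pendant '[[[0,0,1.4],[0,0,-0.3],93],[[0,0,2.8],[0,0,-0.6],93],[[0,0,4.2],[0,0,-0.9],93],[[0,0,5.6],[0,0,-1.2],93],[[0,0,7],[-0.08,-0.09,-1.5],93]]'
python3 -m pendant '[[[0,0,0.16],[0,0,-1],93],[[0,0,0.16],[0,0,-2],93],[[0,0,0.16],[0,0,-3],93],[[0,0,0.16],[0,0,-3.5],93],[[0,0,0.16],[0,0,-3.5],93]]'
python3 - <<'E'
from rig import robot
import cv2
from h import *
o=robot.get_obs(); print(o["t"],o["ee_pos"],np.degrees(o["orientation"]),o["qpos"])
d=robot.get_image("wrist"); cv2.imwrite("pics/w2.png",d["color"][:,:,::-1])
E
```

```text
t: 2.65
ee_pos: [394.0, -261.4, 295.9]
orientation: [-1.571, -0.001, 0.196]
force: [0.2, 1.0, 0.7]
width: 93.1
t: 3.07
ee_pos: [392.4, -260.3, 205.7]
orientation: [-1.566, 0.002, 0.204]
force: [-0.3, 0.2, -0.2]
width: 92.9
3.0667 [ 392.39496287 -260.2678949   205.73927597] [-89.74586582   0.13966271  11.67478237] [-8.23377205e-01  1.02668949e-01  1.67203079e+00  2.12398684e-04
  1.37194978e+00 -2.59797400e+00]
```

View pics/w2.png

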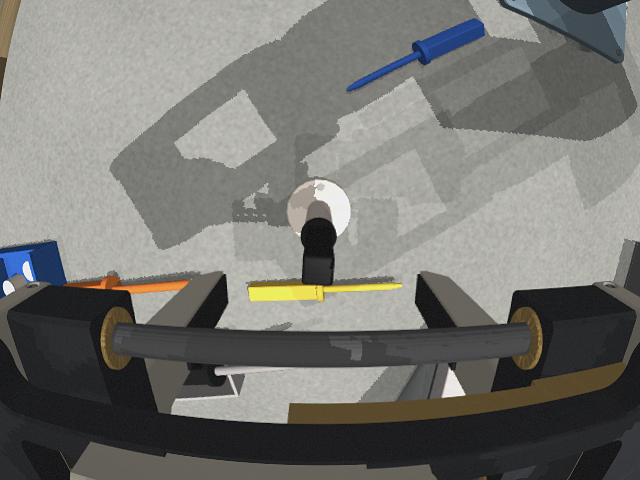

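The handle is square to the jaws and centred between them, at about (318,265). I'll lower and close.

```bash

python3 -m pendant '[[[0,0,0],[0,0,-0.6],93],[[0,0,0],[0.03,-0.04,-1.2],93],[[0,0,0],[0.03,-0.04,-1.7],93],[[0,0,0],[0.03,-0.04,-1.7],93],[[0,0,0],[0.03,-0.04,-1.7],93]]'
python3 -m pendant '[[[0,0,0],[0,0,0],40],[[0,0,0],[0,0,0],10],[[0,0,0],[0,0,0],10],[[0,0,0],[0,0,0],10],[[0,0,0],[0,0,0],10]]' 40
python3 -m pendant '[[[0,0,0],[0,0,0],10],[[0,0,0],[0,0,0],10],[[0,0,0],[0,0,0],10],[[0,0,0],[0,0,0],10],[[0,0,0],[0,0,0],10]]' 40
```

```text
t: 3.53
ee_pos: [394.9, -264.1, 166.9]
orientation: [-1.572, -0.001, 0.203]
force: [-0.1, -0.4, 1.2]
width: 93.1
t: 3.95
ee_pos: [394.6, -264.3, 166.1]
orientation: [-1.571, -0.0, 0.202]
force: [0.2, -0.7, -0.6]
width: 64.3
t: 4.37
ee_pos: [394.4, -264.2, 165.6]
orientation: [-1.571, 0.0, 0.202]
force: [-0.0, 0.5, -1.2]
width: 31.0
```

```bash

python3 -m pendant '[[[0,0,0],[0,0,0],10],[[0,0,0],[0,0,0],10],[[0,0,0],[0,0,0],10],[[0,0,0],[0,0,0],10],[[0,0,0],[0,0,0],10]]' 40
python3 - <<'E'
from rig import robot
o=robot.get_obs(); print(o["ee_pos"],o["force"],o["moment"],o["width"])
E
python3 -m pendant '[[[0,0,0],[0,0,0.3],10],[[0,0,0],[0,0,0.8],10],[[0,0,0],[0,0,1.4],10],[[0,0,0],[0,0,2],10],[[0,0,0],[0,0,2.6],10]]'
python3 -m pendant '[[[0,0,0],[0,0,0.8],10],[[0,0,0],[0,0,1.6],10],[[0,0,0],[0,0,2.4],10],[[0,0,0],[0,0,2.6],10],[[0,0,0],[0,0,2.6],10]]'
```

```text
t: 4.78
ee_pos: [394.4, -264.2, 165.6]
orientation: [-1.571, 0.0, 0.202]
force: [-0.2, 0.3, -0.7]
width: 17.8
[ 394.37796328 -264.16718191  165.62555893] [-0.16366979  0.2873139  -0.69850124] [-0.01265833  0.02901036 -0.00655741] 17.751434263221153
t: 5.2
ee_pos: [394.4, -264.1, 231.8]
orientation: [-1.571, -0.0, 0.202]
force: [0.5, -0.6, -0.8]
width: 17.6
t: 5.62
ee_pos: [395.0, -264.8, 297.4]
orientation: [-1.574, -0.002, 0.202]
force: [-0.2, -0.9, 0.2]
width: 17.5
```

The pick is gripped (width 17.7) and drawn out. Now I'll refine the joint line with dark masks in the two pictures already taken.

```bash
python3 - <<'E'
from h import *
import pickle,cv2
o,d=pickle.load(open("w1.pkl","rb"))
def w(p,z):
    a,v=wray(d,o["ee_pos"],o["orientation"],p); return a+v*(z-a[2])/v[2]
for nm,x0,y0,x1,y1,th in[("top0",266,172,350,198,105),("w1",500,225,618,285,90)]:
    g=cv2.cvtColor(cv2.imread(f"pics/{nm}.png"),6)[y0:y1,x0:x1]
    print(nm,np.percentile(g,[1,5,20,50]))
    m=(g<th).astype(np.uint8); n,lab,st,ce=cv2.connectedComponentsWithStats(m)
    for i in range(1,n):
        if st[i,4]<60: continue
        c=cv2.findContours((lab==i).astype(np.uint8),0,1)[0][0]; (cx,cy),wh,a=cv2.minAreaRect(c)
        b=cv2.boxPoints(((cx,cy),wh,a)); e=[b[k]-b[(k+1)%4] for k in(0,1)]
        k=0 if np.hypot(*e[0])>np.hypot(*e[1]) else 1
        u=e[k]/2; C=np.array([cx+x0,cy+y0])
        f=(lambda p:onz("top",p,110)) if nm=="top0" else (lambda p:w(p,110))
        A,B=f(C-u),f(C+u); print(C,wh,A.round(1),B.round(1),((A+B)/2).round(1),np.linalg.norm(A-B).round(1),"yaw",np.degrees(np.arctan2(-abs(A-B)[0],abs(A-B)[1])).round(1))
E
```

```text
top0 [ 76.83  93.   141.   160.  ]
[307.53443146 183.239851  ] (69.58435821533203, 2.6387531757354736) [586.3 -64.6 110. ] [615.6 108.7 110. ] [601.   22.1 110. ] 175.8 yaw -9.6
w1 [ 35.  48. 185. 223.]
[558.79852295 256.02310753] (8.725057601928711, 102.11660766601562) [609.  110.8 110. ] [581.1 -65.6 110. ] [595.1  22.6 110. ] 178.6 yaw -9.0
[606.  276.5] (11.0, 12.0) [676.6 112.7 110. ] [663.4  86.9 110. ] [670.   99.8 110. ] 29.0 yaw -27.1
```

```bash

python3 -m pendant '[[[-0.226,-1.38,0],[0.3,0.7,0],10],[[-0.45,-2.76,0],[0.6,1.4,0],10],[[-0.68,-4.14,0],[0.9,2.1,0],10],[[-0.9,-5.52,0],[1.2,2.8,0],10],[[-1.13,-6.9,0],[1.5,3.5,0],10]]'
python3 -m pendant '[[[0,0,0],[0.54,1.08,-0.1],10],[[0,0,0],[1.1,2.2,-0.2],10],[[0,0,0],[1.6,3.2,-0.3],10],[[0,0,0],[2.2,4.3,-0.45],10],[[0,0,0],[2.69,5.41,-0.6],10]]'
python3 -m pendant '[[[0,0,0],[0,0,-0.5],10],[[0,0,0],[0,0,-1],10],[[0,0,0],[0,0,-1.5],10],[[0,0,0],[0,0,-1.5],10],[[0,0,0],[0,0,-1.5],10]]'
python3 - <<'E'
from rig import robot
from h import *
import cv2,pickle
o=robot.get_obs(); d=robot.get_image("wrist"); pickle.dump((o,d),open("w3.pkl","wb")); im=d["color"][:,:,::-1]; cv2.imwrite("pics/w3.png",im)
Rt=R.from_euler("xyz",o["orientation"]); print(o["ee_pos"],o["orientation"],"toolY",Rt.as_matrix()[:,1],"tip",o["ee_pos"]+130.6*Rt.as_matrix()[:,1],o["qpos"])
H=np.linalg.inv(d["hand_eye"]); v=H[:3,:3]@[0,130.6,0]+H[:3,3]; th=np.arctan2(np.hypot(v[0],v[1]),v[2]); K=d["intrinsics"]; print("tip px",np.array([K[0][2],K[1][2]])+K[0][0]*th*v[:2]/np.hypot(*v[:2]))
t=robot.get_image("top")["color"][:,:,::-1]; cv2.imwrite("pics/t3.png",t)
a=cv2.resize(im[130:330,220:420],(600,600),interpolation=2);  b=cv2.resize(t[130:230,270:370],(400,400),interpolation=2)
cv2.imwrite("pics/c3.png",cv2.resize(a,(600,600)))
cv2.imwrite("pics/c3t.png",b)
E
```

```text
t: 6.03
ee_pos: [432.1, -175.7, 294.8]
orientation: [-1.818, -0.569, 0.274]
force: [0.2, 0.7, -0.4]
width: 17.3
t: 6.45
ee_pos: [498.8, -40.5, 279.4]
orientation: [-1.814, -0.565, 0.271]
force: [-0.3, -0.4, -1.0]
width: 17.2
t: 6.87
ee_pos: [498.0, -40.7, 241.2]
orientation: [-1.812, -0.562, 0.272]
force: [-0.5, -0.1, -0.6]
width: 17.5
[497.97918443 -40.72763941 241.16342304] [-1.81214667 -0.56210618  0.27197368] toolY [ 0.56270627 -0.09120498 -0.82161019] tip [571.46862363 -52.63901002 133.86113241] [-0.43505129 -0.28480571  2.10341696  0.22923265  0.74734702 -2.33023303]
tip px [321.63338888 220.42095254]
```

View pics/c3.png

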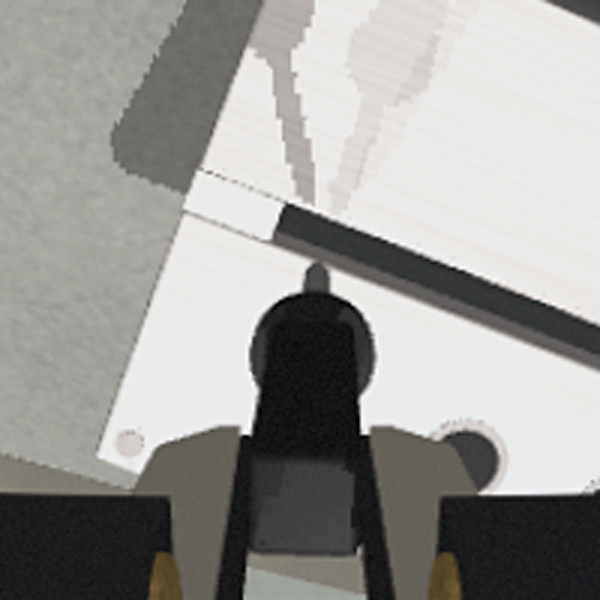

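The wrist crop shows the tip at (317,265), i.e. pixel (325.7,218.3), just upslope of and above the joint. The joint's near end has mouth corners at (285,205) and (272,240). Next I'll measure tip against joint within this one picture.

```bash
python3 - <<'E'
from h import *
import pickle,cv2
o,d=pickle.load(open("w3.pkl","rb")); ee,rpy=o["ee_pos"],o["orientation"]
g=cv2.cvtColor(cv2.imread("pics/w3.png"),6)
# slot edges by column
up=[];lo=[]
for x in range(345,440,8):
    c=np.where(g[190:300,x]<150)[0]+190
    if len(c): 
        r=np.split(c,np.where(np.diff(c)>1)[0]+1); r=max(r,key=len) if False else r[0]; up.append((x,r[0]-.5)); lo.append((x,r[-1]+.5))
print(up[:3],lo[:3],up[-1],lo[-1])
up+= [(220+285/3,130+205/3)]; lo+=[(220+272/3,130+240/3)]
yaw=np.radians(-9.4); Rc=R.from_euler("zy",[yaw,-np.radians(35)]).as_matrix() # cols x,y,z
n=Rc[:,2]; C=np.array([597.5,21.3,110])
def pl(p):
    a,v=wray(d,ee,rpy,p); return a+v*((C-a)@n)/(v@n)
U=np.array([pl(p) for p in up]);L=np.array([pl(p) for p in lo])
print("in cover (prior C): near-robot edge",((U-C)@Rc).round(1)[[0,5,-2,-1]].tolist());print("far edge",((L-C)@Rc).round(1)[[0,5,-2,-1]].tolist())
Rt=R.from_euler("xyz",rpy).as_matrix(); a,v=wray(d,ee,rpy,(325.7,218.3)); s=(130.6-(a-ee)@Rt[:,1])/(v@Rt[:,1]); T=a+v*s
print("tip seen",T.round(1),"model",(ee+130.6*Rt[:,1]).round(1),"tip in cover",((T-C)@Rc).round(1),"n",n,"axis err",Rc.T@-Rt[:,1]); print(Rc.round(3))
E
```

```text
[(345, np.float64(208.5)), (353, np.float64(211.5)), (361, np.float64(214.5))] [(345, np.float64(224.5)), (353, np.float64(227.5)), (361, np.float64(230.5))] (433, np.float64(243.5)) (433, np.float64(258.5))
in cover (prior C): near-robot edge [[-9.1, -57.7, -0.0], [-10.4, -14.3, -0.0], [-12.7, 39.8, 0.0], [-6.7, -89.3, 0.0]]
far edge [[5.8, -51.2, -0.0], [3.6, -7.8, 0.0], [1.6, 47.1, 0.0], [6.0, -88.8, -0.0]]
tip seen [569.3 -49.5 132.1] model [571.5 -52.6 133.9] tip in cover [  1.3 -71.5  34.2] n [-5.73576436e-01 -6.93889390e-18  8.19152044e-01] axis err [-0.00472039  0.09166488  0.99577872]
[[ 0.808  0.134 -0.574]
 [-0.163  0.987 -0.   ]
 [ 0.566  0.094  0.819]]
```

```bash
cat > m.py <<'E'
from h import *
import pickle,cv2
Rcf=lambda deg:R.from_euler("ZY",[np.radians(deg),-np.radians(35)]).as_matrix()
C=np.array([597.5,21.3,110])
E
python3 - <<'E'
from m import *
o,d=pickle.load(open("w3.pkl","rb")); ee,rpy=o["ee_pos"],o["orientation"]
g=cv2.cvtColor(cv2.imread("pics/w3.png"),6)
up=[];lo=[]
for x in range(345,440,8):
    c=np.where(g[190:300,x]<150)[0]+190
    r=np.split(c,np.where(np.diff(c)>1)[0]+1)[0]; up.append((x,r[0]-.5)); lo.append((x,r[-1]+.5))
up+= [(220+285/3,130+205/3)]; lo+=[(220+272/3,130+240/3)]
Rc=Rcf(-9.4);n=Rc[:,2]
def pl(p):
    a,v=wray(d,ee,rpy,p); return a+v*((C-a)@n)/(v@n)
U=(np.array([pl(p) for p in up])-C)@Rc;L=(np.array([pl(p) for p in lo])-C)@Rc
print(U[[0,5,-2,-1]].round(1).tolist(),L[[0,5,-2,-1]].round(1).tolist())
M=np.r_[np.polyfit(U[:,1],U[:,0],1),np.polyfit(L[:,1],L[:,0],1)]; print("fits",M,"d yaw deg",-np.degrees((M[0]+M[2])/2))
Rt=R.from_euler("xyz",rpy).as_matrix(); a,v=wray(d,ee,rpy,(325.7,218.3)); s=(130.6-(a-ee)@Rt[:,1])/(v@Rt[:,1]); T=a+v*s
print("tip seen",T.round(1),"in cover",((T-C)@Rc).round(1),"model in cover",((ee+130.6*Rt[:,1]-C)@Rc).round(1),"axis",Rc.T@-Rt[:,1]); print(Rc.round(3))
E
```

```text
[[-11.6, -57.8, -0.0], [-11.0, -14.2, -0.0], [-11.0, 41.6, 0.0], [-10.5, -89.0, -0.0]] [[3.4, -51.9, -0.0], [3.3, -8.1, -0.0], [3.8, 48.7, 0.0], [1.9, -88.9, -0.0]]
fits [ 2.52539755e-03 -1.11466598e+01  1.21871901e-02  3.58143866e+00] d yaw deg -0.42148458987577564
tip seen [569.3 -49.5 132.1] in cover [ -0.6 -74.4  27.4] model in cover [  2.5 -77.2  27.3] axis [ 0.0043015  -0.00192425  0.9999889 ]
[[ 0.808  0.163 -0.566]
 [-0.134  0.987  0.094]
 [ 0.574 -0.     0.819]]
```

The picture gives a joint width of 14.7 mm and the end at y=-89, both as they should be. The tip needs about -3.4 mm across and -3 mm along. I'll adjust, come down to the mouth, then go in slowly watching the force.

```bash

python3 -m pendant '[[[0,0,0],[-0.13,-0.1,-0.08],10],[[0,0,0],[0.05,-0.13,-0.34],10],[[0,0,0],[0.23,-0.16,-0.6],10],[[0,0,0],[0.41,-0.19,-0.87],10],[[0,0,0],[0.41,-0.19,-0.87],10]]'
python3 -m pendant '[[[0,0,0],[0.07,-0.01,-0.1],10],[[0,0,0],[0.135,-0.022,-0.2],10],[[0,0,0],[0.2,-0.034,-0.295],10],[[0,0,0],[0.2,-0.034,-0.295],10],[[0,0,0],[0.2,-0.034,-0.295],10]]'
python3 - <<'E'
from rig import robot
from m import *
o=robot.get_obs(); Rc=Rcf(-9.6); Rt=R.from_euler("xyz",o["orientation"]).as_matrix(); ee=o["ee_pos"]
print("tip model in cover",((ee+130.6*Rt[:,1]-C)@Rc).round(1),"F in cover",(o["force"]@Rc).round(1),o["moment"].round(2))
d=robot.get_image("wrist"); pickle.dump((o,d),open("w4.pkl","wb")); im=d["color"][:,:,::-1]; cv2.imwrite("pics/w4.png",im); cv2.imwrite("pics/c4.png",cv2.resize(im[160:260,250:400],None,fx=4,fy=4,interpolation=2))
E
```

```text
t: 7.38
ee_pos: [509.2, -46.3, 219.4]
orientation: [-1.813, -0.563, 0.272]
force: [0.4, -0.4, -0.8]
width: 17.7
t: 7.8
ee_pos: [514.4, -46.9, 213.9]
orientation: [-1.815, -0.565, 0.273]
force: [-0.4, 0.3, -0.8]
width: 17.6
tip model in cover [  1.7 -80.7  -5. ] F in cover [-0.8  0.2 -0.4] [0.07 0.39 0.03]
```

View pics/c4.png

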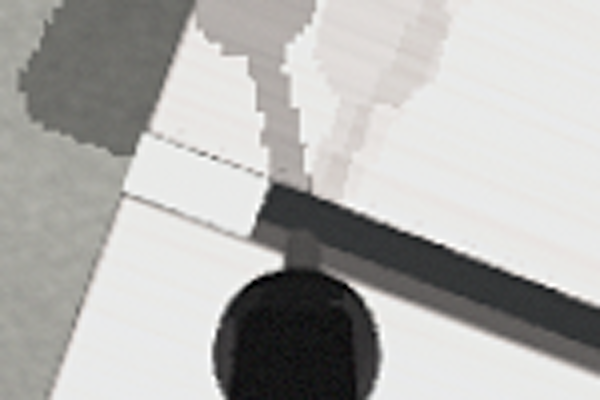

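The tip at crop (303,235) is inside the mouth (about 190–265 in that column), slightly towards the upslope wall, with no contact force. I'll shift 2 mm downslope and go on in.

```bash
cat > st.py <<'E'
from rig import robot
from m import *
o=robot.get_obs(); Rc=Rcf(-9.6); Rt=R.from_euler("xyz",o["orientation"]).as_matrix(); ee=o["ee_pos"]
print("   t",o["t"],"tip",((ee+130.6*Rt[:,1]-C)@Rc).round(1),"F",(o["force"]@Rc).round(1),"M",(o["moment"]@Rc).round(2),"axis",(Rc.T@-Rt[:,1]).round(3),"w",o["width"].round(1))
E
python3 -m pendant '[[[0,0,0],[-0.04,0.006,-0.025],10],[[0,0,0],[-0.08,0.012,-0.05],10],[[0,0,0],[-0.03,0.005,-0.12],10],[[0,0,0],[0.03,-0.005,-0.22],10],[[0,0,0],[0.03,-0.005,-0.22],10]]' >/dev/null; python3 st.py
python3 -m pendant '[[[0,0,0],[0.055,-0.01,-0.08],10],[[0,0,0],[0.11,-0.018,-0.16],10],[[0,0,0],[0.11,-0.018,-0.16],10],[[0,0,0],[0.11,-0.018,-0.16],10],[[0,0,0],[0.11,-0.018,-0.16],10]]'>/dev/null; python3 st.py
```

```text
Traceback (most recent call last):
  File "st.py", line 4, in <module>
    print("   t",o["t"],"tip",((ee+130.6*Rt[:,1]-C)@Rc).round(1),"F",(o["force"]@Rc).round(1),"M",(o["moment"]@Rc).round(2),"axis",(Rc.T@-Rt[:,1]).round(3),"w",o["width"].round(1))
                                                                                                                                                                ^^^^^^^^^^^^^^^^
AttributeError: 'float' object has no attribute 'round'
Traceback (most recent call last):
  File "st.py", line 4, in <module>
    print("   t",o["t"],"tip",((ee+130.6*Rt[:,1]-C)@Rc).round(1),"F",(o["force"]@Rc).round(1),"M",(o["moment"]@Rc).round(2),"axis",(Rc.T@-Rt[:,1]).round(3),"w",o["width"].round(1))
                                                                                                                                                                ^^^^^^^^^^^^^^^^
AttributeError: 'float' object has no attribute 'round'
```

```bash
sed -i 's/o\["width"\].round(1)/round(o["width"],1)/' st.py; python3 st.py
```

```text
t 8.6833 tip [ -0.8 -80.8 -14.8] F [-1.5 -0.1 -0.8] M [0.04 0.41 0.01] axis [ 0.001 -0.003  1.   ] w 17.3
```

```bash

python3 -m pendant '[[[0,0,0],[0.05,-0.008,-0.07],10],[[0,0,0],[0.1,-0.016,-0.14],10],[[0,0,0],[0.1,-0.016,-0.14],10],[[0,0,0],[0.1,-0.016,-0.14],10],[[0,0,0],[0.1,-0.016,-0.14],10]]'>/dev/null; python3 st.py
python3 -m pendant '[[[0,0,0],[0.045,-0.007,-0.065],10],[[0,0,0],[0.09,-0.015,-0.13],10],[[0,0,0],[0.09,-0.015,-0.13],10],[[0,0,0],[0.09,-0.015,-0.13],10],[[0,0,0],[0.09,-0.015,-0.13],10]]'>/dev/null; python3 st.py
```

```text
t 9.1 tip [ -0.8 -80.7 -19.1] F [-0.2  0.7 -0.4] M [ 0.06  0.41 -0.03] axis [ 0.001 -0.003  1.   ] w 17.5
   t 9.5167 tip [ -0.7 -80.8 -23.1] F [-0.8  0.2 -2.1] M [ 0.04  0.37 -0.02] axis [ 0.001 -0.003  1.   ] w 17.7
```

The tip is 23 mm deep with no side force. Now along the joint at about 43 mm/s, watching the force.

```bash

python3 -m pendant '[[[0,0,0],[0.024,0.142,0],10],[[0,0,0],[0.048,0.284,0],10],[[0,0,0],[0.072,0.426,0],10],[[0,0,0],[0.096,0.568,0],10],[[0,0,0],[0.12,0.71,0],10]]'>/dev/null; python3 st.py
python3 -m pendant '[[[0,0,0],[0.024,0.142,0],10],[[0,0,0],[0.048,0.284,0],10],[[0,0,0],[0.072,0.426,0],10],[[0,0,0],[0.096,0.568,0],10],[[0,0,0],[0.12,0.71,0],10]]'>/dev/null; python3 st.py
python3 -m pendant '[[[0,0,0],[0.024,0.142,0],10],[[0,0,0],[0.048,0.284,0],10],[[0,0,0],[0.072,0.426,0],10],[[0,0,0],[0.096,0.568,0],10],[[0,0,0],[0.12,0.71,0],10]]'>/dev/null; python3 st.py
```

```text
t 9.9333 tip [ -0.7 -62.2 -23. ] F [-1.2  0.3  0.4] M [ 0.09  0.41 -0.04] axis [ 0.001 -0.003  1.   ] w 17.5
   t 10.35 tip [ -0.7 -44.4 -23. ] F [-0.7  0.1 -0.5] M [ 0.06  0.47 -0.02] axis [ 0.001 -0.003  1.   ] w 17.7
   t 10.7667 tip [ -0.7 -26.4 -23. ] F [-1.2  0.2 -0.4] M [ 0.11  0.43 -0.05] axis [ 0.001 -0.003  1.   ] w 17.2
```

```bash

python3 -m pendant '[[[0,0,0],[0.024,0.142,0],10],[[0,0,0],[0.048,0.284,0],10],[[0,0,0],[0.072,0.426,0],10],[[0,0,0],[0.096,0.568,0],10],[[0,0,0],[0.12,0.71,0],10]]'>/dev/null; python3 st.py
python3 -m pendant '[[[0,0,0],[0.024,0.142,0],10],[[0,0,0],[0.048,0.284,0],10],[[0,0,0],[0.072,0.426,0],10],[[0,0,0],[0.096,0.568,0],10],[[0,0,0],[0.12,0.71,0],10]]'>/dev/null; python3 st.py
python3 -m pendant '[[[0,0,0],[0.024,0.142,0],10],[[0,0,0],[0.048,0.284,0],10],[[0,0,0],[0.072,0.426,0],10],[[0,0,0],[0.096,0.568,0],10],[[0,0,0],[0.12,0.71,0],10]]'>/dev/null; python3 st.py
```

```text
t 11.1833 tip [ -0.7  -8.4 -23. ] F [-0.3  0.2 -0.5] M [ 0.08  0.41 -0.02] axis [ 0.001 -0.003  1.   ] w 17.3
   t 11.6 tip [ -0.7   9.6 -23. ] F [-0.4  0.3 -0.3] M [ 0.02  0.5  -0.08] axis [ 0.001 -0.003  1.   ] w 17.4
   t 12.0167 tip [ -0.7  27.6 -23. ] F [-0.   0.5 -1.3] M [ 0.05  0.4  -0.  ] axis [ 0.001 -0.003  1.   ] w 17.4
```

```bash

python3 -m pendant '[[[0,0,0],[0.024,0.142,0],10],[[0,0,0],[0.048,0.284,0],10],[[0,0,0],[0.072,0.426,0],10],[[0,0,0],[0.096,0.568,0],10],[[0,0,0],[0.12,0.71,0],10]]'>/dev/null; python3 st.py
python3 -m pendant '[[[0,0,0],[0.024,0.142,0],10],[[0,0,0],[0.048,0.284,0],10],[[0,0,0],[0.072,0.426,0],10],[[0,0,0],[0.096,0.568,0],10],[[0,0,0],[0.12,0.71,0],10]]'>/dev/null; python3 st.py
python3 - <<'E'
from rig import robot
import cv2
d=robot.get_image("wrist"); im=d["color"][:,:,::-1]; cv2.imwrite("pics/c5.png",cv2.resize(im[160:260,250:400],None,fx=4,fy=4,interpolation=2))
E
```

```text
t 12.4333 tip [ -0.7  45.6 -23. ] F [-1.  -1.  -1.4] M [0.02 0.45 0.01] axis [ 0.001 -0.003  1.   ] w 17.8
   t 12.85 tip [ -0.7  63.6 -23. ] F [-1.7 -0.6 -0.2] M [ 0.06  0.45 -0.03] axis [ 0.001 -0.003  1.   ] w 17.7
```

View pics/c5.png

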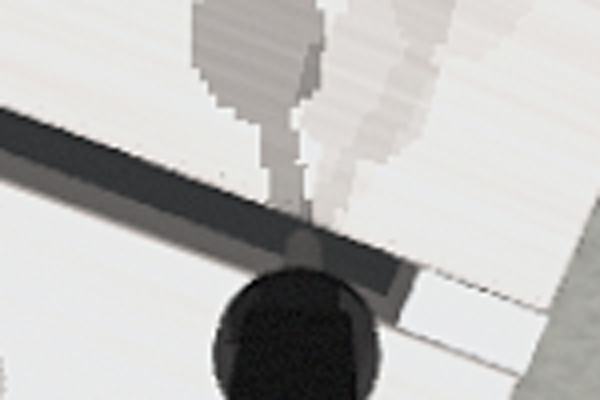

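The tip is down in the joint, about 22–25 mm short of the far end wall at (405,295). The last 16 mm, then straight out along the normal.

```bash

python3 -m pendant '[[[0,0,0],[0.024,0.142,0],10],[[0,0,0],[0.048,0.284,0],10],[[0,0,0],[0.072,0.426,0],10],[[0,0,0],[0.096,0.568,0],10],[[0,0,0],[0.106,0.63,0],10]]'>/dev/null; python3 st.py
python3 -m pendant '[[[0,0,0],[0,0,0],10],[[0,0,0],[0,0,0],10],[[0,0,0],[0,0,0],10],[[0,0,0],[-0.07,0.012,0.1],10],[[0,0,0],[-0.14,0.023,0.2],10]]'>/dev/null; python3 st.py
python3 -m pendant '[[[0,0,0],[-0.07,0.012,0.1],10],[[0,0,0],[-0.14,0.023,0.2],10],[[0,0,0],[-0.21,0.035,0.3],10],[[0,0,0],[-0.28,0.046,0.4],10],[[0,0,0],[-0.35,0.058,0.5],10]]'>/dev/null; python3 st.py
python3 -m pendant '[[[0,0,0],[-0.07,0.012,0.1],10],[[0,0,0],[-0.14,0.023,0.2],10],[[0,0,0],[-0.35,0.058,0.5],10],[[0,0,0],[-0.7,0.116,1],10],[[0,0,0],[-1.05,0.174,1.5],10]]'>/dev/null; python3 st.py
```

```text
t 13.3167 tip [ -0.6  79.8 -23. ] F [-0.8  0.1  0.1] M [ 0.04  0.41 -0.09] axis [ 0.001 -0.003  1.   ] w 17.5
   t 13.7333 tip [ -1.   78.9 -16.8] F [-0.5  0.4 -1.4] M [ 0.07  0.49 -0.07] axis [ 0.001 -0.003  1.   ] w 17.3
   t 14.15 tip [-0.7 79.2 -1.1] F [-0.1 -0.1 -0.8] M [ 0.04  0.43 -0.01] axis [ 0.    -0.003  1.   ] w 17.4
   t 14.5667 tip [-1.8 78.9 45.1] F [-0.8 -0.2 -0.9] M [ 0.05  0.36 -0.02] axis [ 0.002 -0.003  1.   ] w 17.4
```

The joint is done and the tip is clear. Now I'll carry the pick to the bin, leaving it leaning about 10° towards the robot so that it settles gently on the wall.

```bash

python3 -m pendant '[[[0.167,0.986,0],[-0.6,0.5,0.4],10],[[0.33,1.97,0],[-1.2,1,0.8],10],[[0.5,2.96,0],[-1.8,1.5,1.2],10],[[0.67,3.94,0],[-2.4,2,1.6],10],[[0.835,4.93,0],[-3,2.5,2],10]]'
python3 -m pendant '[[[0,0,0],[-0.6,0.6,0],10],[[0,0,0],[-1.2,1.2,0],10],[[0,0,0],[-1.8,1.8,0],10],[[0,0,0],[-2.4,2.4,0],10],[[0,0,0],[-3,3,0],10]]'
python3 -m pendant '[[[0,0,0],[0,0,0],10],[[0,0,0],[0,0,0],10],[[0,0,0],[0,0,0],10],[[0,0,0],[0,0,0],10],[[0,0,0],[0,0,0],10]]'
python3 - <<'E'
from rig import robot
from m import *
o=robot.get_obs();Rt=R.from_euler("xyz",o["orientation"]).as_matrix(); T=o["ee_pos"]+130.6*Rt[:,1]
print("axis",-Rt[:,1],"tip",T.round(1),"todo units",((np.array([377,255,8])-T)/25).round(2),o["qpos"].round(2))
t=robot.get_image("top")["color"][:,:,::-1]; cv2.imwrite("pics/t6.png",cv2.resize(t[190:320,150:290],None,fx=4,fy=4,interpolation=2))
print("tip px in crop",((proj("top",T)-[150,190])*4))
E
```

```text
t: 14.98
ee_pos: [434.8, 179.2, 305.0]
orientation: [-1.629, -0.162, 0.207]
force: [1.2, -0.6, -1.4]
width: 17.4
t: 15.4
ee_pos: [359.9, 253.9, 303.4]
orientation: [-1.631, -0.164, 0.206]
force: [0.3, -0.1, -1.0]
width: 17.9
t: 15.82
ee_pos: [361.3, 252.7, 302.8]
orientation: [-1.631, -0.163, 0.205]
force: [0.2, -0.7, -0.4]
width: 17.8
axis [-0.17108651  0.02620356  0.9849075 ] tip [383.7 249.2 174.2] todo units [-0.27  0.23 -6.65] [ 0.45 -0.09  1.65 -0.1   1.44 -1.32]
tip px in crop [245.2 318. ]
```

View pics/t6.png

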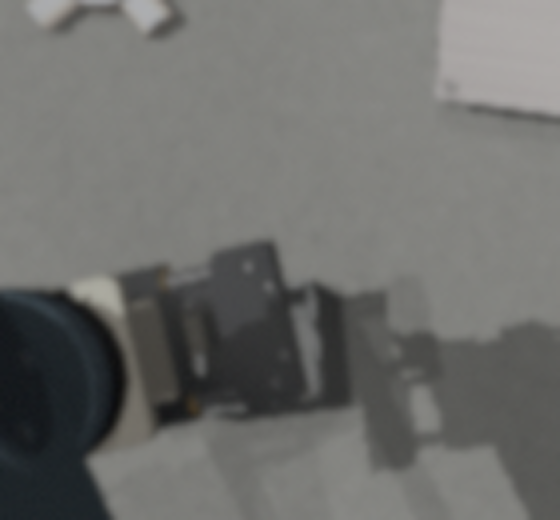

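The gripper is over the bin (bin visible near crop (320,345)). I'll centre it, then lower in steps and check the force.

```bash

cat > sp.py <<'E'
from rig import robot
from m import *
o=robot.get_obs();Rt=R.from_euler("xyz",o["orientation"]).as_matrix(); print("tip",(o["ee_pos"]+130.6*Rt[:,1]).round(1),"F",o["force"].round(1),o["moment"].round(2),round(o["width"],1),o["t"])
E
python3 -m pendant '[[[0,0,0],[-0.13,0.12,-0.2],10],[[0,0,0],[-0.27,0.23,-0.6],10],[[0,0,0],[-0.27,0.23,-1.2],10],[[0,0,0],[-0.27,0.23,-1.8],10],[[0,0,0],[-0.27,0.23,-2.4],10]]'>/dev/null; python3 sp.py
python3 -m pendant '[[[0,0,0],[0,0,-0.4],10],[[0,0,0],[0,0,-0.8],10],[[0,0,0],[0,0,-1.2],10],[[0,0,0],[0,0,-1.6],10],[[0,0,0],[0,0,-2],10]]'>/dev/null; python3 sp.py
python3 -m pendant '[[[0,0,0],[0,0,-0.4],10],[[0,0,0],[0,0,-0.8],10],[[0,0,0],[0,0,-1.2],10],[[0,0,0],[0,0,-1.4],10],[[0,0,0],[0,0,-1.6],10]]'>/dev/null; python3 sp.py
python3 -m pendant '[[[0,0,0],[0,0,-0.1],10],[[0,0,0],[0,0,-0.2],10],[[0,0,0],[0,0,-0.3],10],[[0,0,0],[0,0,-0.4],10],[[0,0,0],[0,0,-0.4],10]]'>/dev/null; python3 sp.py
```

```text
tip [375.6 255.6 112.5] F [ 0.8  0.2 -0.6] [-0.    0.06 -0.01] 17.4 16.2833
tip [376.6 255.8  63.5] F [ 0.4  0.2 -0.4] [ 0.04  0.1  -0.03] 17.5 16.7
tip [376.3 255.6  23.6] F [ 0.3 -0.2 -0.7] [ 0.07  0.15 -0.01] 17.4 17.1167
tip [376.2 255.5  13.9] F [-0.6 -0.1 -0.8] [ 0.06  0.13 -0.01] 17.8 17.5333
```

```bash

python3 -m pendant '[[[0,0,0],[0,0,-0.08],10],[[0,0,0],[0,0,-0.16],10],[[0,0,0],[0,0,-0.24],10],[[0,0,0],[0,0,-0.28],10],[[0,0,0],[0,0,-0.28],10]]'>/dev/null; python3 sp.py
python3 -m pendant '[[[0,0,0],[0,0,-0.03],10],[[0,0,0],[0,0,-0.06],10],[[0,0,0],[0,0,-0.08],10],[[0,0,0],[0,0,-0.08],10],[[0,0,0],[0,0,-0.08],10]]'>/dev/null; python3 sp.py
```

```text
tip [376.1 255.5   6.8] F [-0.9 -0.3 -1.4] [ 0.02  0.13 -0.  ] 17.8 17.95
tip [376.4 255.6   5.2] F [ 0.6 -1.  -0.6] [ 0.04  0.16 -0.  ] 17.4 18.3667
```

```bash

python3 -m pendant '[[[0,0,0],[0,0,0],24],[[0,0,0],[0,0,0],30],[[0,0,0],[0,0,0],40],[[0,0,0],[0,0,0],60],[[0,0,0],[0,0,0],93]]'>/dev/null
python3 -m pendant '[[[0,0,0],[0,0,0],93],[[0,0,0],[0,0,0],93],[[0,0,0],[0,0,0],93],[[0,0,0],[0,0,0],93],[[0,0,0],[0,0,0],93]]'>/dev/null; python3 sp.py
python3 -m pendant '[[[0,0,0],[0,0,0],93],[[0,0,0],[0,0,0],93],[[0,0,0],[0,0,0],93],[[0,0,0],[0,0,0],93],[[0,0,0],[0,0,0],93]]'>/dev/null; python3 sp.py
python3 -m pendant '[[[0,0,0],[0,0,0],93],[[0,0,0],[0,0,0],93],[[0,0,0],[0,0,0],93],[[0,0,0],[0,0,0],93],[[0,0,0],[0,0,0],93]]'; python3 sp.py
python3 - <<'E'
from rig import robot
import cv2,numpy as np
w=robot.get_image("wrist")["color"][:,:,::-1]; s=robot.get_image("scene")["color"][:,:,::-1]
a=cv2.resize(w,(400,300)); b=cv2.resize(s[120:270,300:500],(400,300),interpolation=2); cv2.imwrite("pics/r7.png",np.hstack([a,b]))
E
```

```text
tip [376.4 255.6   5.2] F [-0.8 -0.1 -0.5] [ 0.05  0.15 -0.02] 78.8 19.2
tip [376.4 255.6   5.1] F [0.8 0.6 0.7] [ 0.01  0.1  -0.07] 93.1 19.6167
t: 20.03
ee_pos: [354.1, 259.0, 133.8]
orientation: [-1.631, -0.163, 0.206]
force: [0.3, 0.2, 0.1]
width: 93.0
tip [376.4 255.6   5.1] F [0.3 0.2 0.1] [0.06 0.12 0.02] 93.0 20.0333
```

View pics/r7.png

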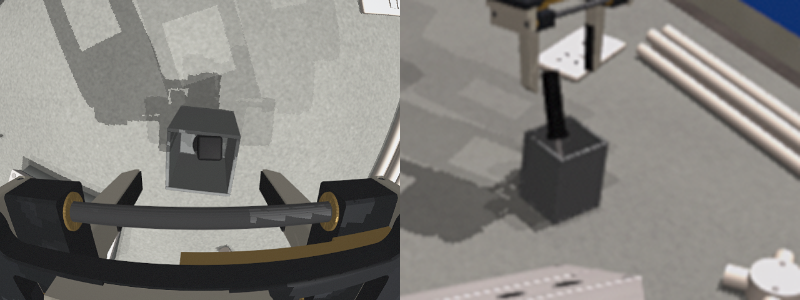

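The pick stands in the bin, leaning slightly on the rim towards the robot, with the fingers well clear on both sides. I'll retract along the tool axis, settle, and check by frame difference that nothing moves (12 views used).

```bash

python3 -m pendant '[[[0,0,0],[-0.1,0.016,0.6],93],[[0,0,0],[-0.24,0.036,1.4],93],[[0,0,0],[-0.4,0.06,2.3],93],[[0,0,0],[-0.58,0.09,3.3],93],[[0,0,0],[-0.75,0.115,4.3],93]]'
python3 -m pendant '[[[0,0,0],[-0.1,0.016,0.6],93],[[0,0,0],[-0.2,0.03,1.2],93],[[0,0,0],[-0.2,0.03,1.2],93],[[0,0,0],[-0.2,0.03,1.2],93],[[0,0,0],[-0.2,0.03,1.2],93]]'
cat > fr.py <<'E'
from rig import robot
import cv2,sys
cv2.imwrite(sys.argv[1],robot.get_image("scene")["color"][:,:,::-1])
E
python3 fr.py a.png
python3 -m pendant '[[[0,0,0],[0,0,0],93],[[0,0,0],[0,0,0],93],[[0,0,0],[0,0,0],93],[[0,0,0],[0,0,0],93],[[0,0,0],[0,0,0],93]]'
python3 fr.py b.png
python3 - <<'E'
import cv2,numpy as np
a,b,z=[cv2.imread(f).astype(int) for f in("a.png","b.png","pics/scene0.png")]
D=lambda p,q,x0,y0,x1,y1:(np.abs(p-q).max(2)[y0:y1,x0:x1]>40).sum()
print("bin moving px",D(a,b,355,140,410,235))
print("junction changed px",D(a,z,455,240,520,290),"backbox",D(a,z,110,335,210,420))
m=(a[150:235,355:410].max(2)<35); ys,xs=np.where(m); print("black px of pick",len(ys),xs.min()+355,xs.max()+355,ys.min()+150,ys.max()+150)
E
```

```text
t: 20.55
ee_pos: [334.7, 261.7, 242.2]
orientation: [-1.631, -0.162, 0.206]
force: [-0.6, -0.3, 0.4]
width: 92.8
t: 20.97
ee_pos: [329.9, 262.4, 270.2]
orientation: [-1.632, -0.162, 0.206]
force: [-0.0, -0.3, -0.1]
width: 92.8
t: 21.43
ee_pos: [330.3, 262.6, 271.1]
orientation: [-1.631, -0.163, 0.206]
force: [0.4, -0.5, 0.4]
width: 93.1
bin moving px 0
junction changed px 0 backbox 1760
black px of pick 265 371 383 156 189
```

```bash
python3 -c "
from rig import robot
print(robot.close_job())"
```

```text
the job is handed in; nothing more can be done
None
```

I ran the pick through the whole joint, stood it in the tall bin, let go, and handed the job in at about 21.5 s of the 58 s allowed.

- **Joint run:** I drew the small black pick from the holder and ran its tip along the joint. By the arm's readings the tip was about 23 mm deep all the way, from y = -81 to +80 mm along the joint. It moved at about 43 mm/s. The external forces I sampled were at noise level, about 2 N. A wrist view near the far end showed the tip down in the joint.
- **Bin:** I lowered the pick to about 1 mm above the bin's floor and released it. The wrist and scene views show it standing, leaning slightly on the wall on the robot's side. After the gripper withdrew, two frames 0.4 s apart showed no movement at the bin, and the gripper was about 60 mm above the pick's end.
- **Other fittings:** The junction box looked unchanged.
- **Not settled:** The look-alike picks fell over by themselves within the first 2 s, before I had touched anything. Two of them came down beside or onto the steel back box. The image there did change from the start, so I could not confirm that the box stayed within its 25 mm. The arm never went near it.

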